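# Cover the rotor and shut the sprung centrifuge lid

### The arm

A 6-joint arm with a two-finger parallel gripper is mounted at the origin on the work surface. World frame = base frame: x ahead of the robot, y to its left, z up, the work surface at z = 0. Lengths are in m, angles in rad, forces in N, time in s.
With the tool pointing down it reaches from about 0.25 to 0.85 m from the base axis. Payload 12.5 kg.
Tool frame: the origin (TCP) lies between the finger pads; the fingertips stand 8 mm ahead of it and the grasp point (between the pads) lies 11 mm behind it; x points along the fingers, y is the direction in which the jaws open and shut, and the axes are right-handed (so a half turn about x gives the same grasp; the last joint's range is limited). The gripper opens to 93 mm and grips with 3 to 60 N. Pads are 15 mm wide; open, the fingers measure 128 mm over their backs; the gripper's body (75 mm by 188 mm) begins 65 mm behind the grasp point.
Start: joints at [1.023, 0.351, 1.652, -0, 1.139, -0.085], TCP at [0.246, 0.492, 0.227] pointing down, gripper open.
Joint ranges: [-2.75, 2.75], [-0.79, 2.1], [0.01, 2.65], [-1.57, 4.71], [0.07, 3.14], [-2.87, 2.87]. Speed limits (rad/s): [2.22, 2.22, 2.79, 3.14, 3.14, 3.14].

### API

Orientations are given as a rotation vector (axis times angle).
In Python, from bench import * gives the robot as it stands. The module is installed in compiled form; this text tells all that it offers. Calls block until the motion is done:
- reach(position, orientation): joint-space move of the TCP to a pose.
- movel(position, orientation=None, feed=0.15, f_stop=None): straight line of the TCP; orientation=None keeps the orientation; feed is the mean speed in m/s. With f_stop (N) it stops when the force on the tool has changed by that much, and returns True; else False.
- set_joints(angles): joint-space move.
- gripper_open() and clamp(effort=None): open the fingers fully, or close them until they stop; effort is the grip in N (None keeps the last).
- wait(seconds).
- inverse_kinematics(position, orientation): joint angles nearest the present ones, or None.
- snapshot(name): name is "scene" or "top"; returns a dict with "img" (400x640x3 uint8, red, green, blue), "range_z" (400x640 float32, m along the optical axis (not along the pixel's ray), 0 where there is no reading), "fov_y" (degrees; the focal length in pixels is half the picture's height over the tangent of half this angle, whatever the lens; pixels are square), "cx", "cy" (the principal point, pixels), "origin" and "orientation" of the camera in the world. Camera axes: x right, y up, looking along -z (the intrinsics and any distortion apply to the point x, -y, -z); pixel columns grow to the right and rows downward; lengths in m; the calibration is good to about 2 mm. A picture is of the moment at which its call begins.
A pose or a line that the arm cannot do raises MotionError and nothing moves.
- close_job(): hands the job in, once; it reports no verdict.
Readings, each from a call of its own:
- get_time(): time.
- get_qpos(): joint angles.
- get_joint_vel(): joint speeds.
- get_joint_efforts(): joint torques, N m.
- get_eef_pos(): TCP position.
- get_orientation(): TCP orientation.
- get_force(): force on the tool from outside, world axes, zero at the start.
- get_ft_torque(): the same for the moment, N m.
- get_finger_gap(): finger opening in m.
Only numpy, scipy, OpenCV 4.12 (cv2) and the standard library are available. Lean on these libraries where they do the work, as an engineer would, in place of code of your own. Each camera call takes 0.05 s, during which the arm holds its last target. There are 200 camera calls.

### The job

Get the loaded bench centrifuge ready to run: lay the loose rotor cover flat in its seat on the rotor, then push the sprung lid out of its open stop and past its over-centre point so that it snaps down, and press its front edge until the catch clicks and holds it shut. Feel for the click and do not force the lid (about 20 N is the most it should ever get from the hand), and leave the tube rack, the bottle and the tip box where they stand.

Things in the scene. Friction and masses are not known exactly. Their poses are not given: they have to be found in the camera images.
- centrifuge: Low white bench centrifuge, fixed; housing 230 mm wide, 270 deep, 132 high, control panel 45 mm farther forward. Origin: centre of its underside; +x from the panel to the hinge at the back, z up. The well for the rotor (150 mm wide, rim up to 147 mm above the bench) has its axis 20 mm behind the origin. Two lid pins 60 mm ahead of the origin, 88 mm to each side, stand up to 176 mm high.
- lid (a joint): Lid angle, rad: 1.45 = open on its stop, nearly upright; 0.0 +-0.035 = shut, held by the catch. A gas strut pushes it open above about 0.65 (+-0.1), shut below. From the open stop it takes about 6 N at the front edge, on the outer face (the side away from the panel), falling to 0 at the over-centre point; it then snaps down on to spring pins and stays at 0.07 to 0.13, not yet latched.
- lid_hinge (a point): Middle of the hinge axis, 118 mm behind the centrifuge's origin, 142 mm above the bench; the axis runs along the centrifuge's y. The lid is a slab 200 mm wide, 24 mm thick, about 0.5 kg; its front edge is 205 mm and its outer face 28 mm from the axis.
- lid_edge (a point): On the lid's outer face over the catch, mid-width, 190 mm from the hinge along the lid; x to the hinge, z out of the face. Press here: from its spring pins the lid goes down 11 to 30 mm, pushing back unevenly, until at 3 to 16 N the catch clicks; stiff rubber stops lie only 1.5 mm lower. Heights of pins, catch and stops differ by 6 mm either way between machines, unmeasured. Not clicked, the lid rises again when let go.
- rotor_seat (a point): Centre of the cover's seat on the rotor, 98 mm above the bench (about 40 mm down in the well): a flat ring-shaped ledge, 52 to 63 mm radius, inside a lip 6 mm high of 63 mm inner radius. The rotor is 67 mm in radius.
- cover_knob (a point): Centre of the red knob on the cover, half-way up the cover: 21 mm above its underside. The knob is 24 mm in diameter and its top is 36 mm above the underside: to be gripped from above.
- tube_rack: Orange tube rack 150 x 66 x 48 mm with small tubes, loose, not to be disturbed. Origin: centre of its underside.
- reagent_bottle: Amber bottle 60 mm wide, 120 mm high, loose, not to be disturbed. Origin: centre of its underside.
- tip_box: Open blue pipette-tip box 115 x 78 x 56 mm, loose, not to be disturbed. Origin: centre of its underside.
- rotor_cover: Loose rotor cover: aluminium disc 118 mm wide, 6 mm thick (10 mm near the middle), 0.14 kg, with an upright red knob in its middle; origin at the centre of its underside, z up. Starts lying on the bench to the left or right of the centrifuge. Seated, it coincides with rotor_seat.
There are look-alikes about, which are no part of the job. What is meant by the rotor_cover is not green or purple, and is the smaller of those in its own colour.

How it is judged:
On the way, in this order (a step that is already met when the one before it is completed fails the run):
1. the cover lies flat in its seat on the rotor, let go, with the lid still open (horizontal distance between rotor_cover and rotor_seat below 0.008 m and z of rotor_cover in the frame of centrifuge between 0.094 and 0.1015 m and angle between rotor_cover's own z axis and vertical below 0.06 rad and value of joint lid above 1.2 rad and contact force between the fingers and rotor_cover below 0.1 N), for 0.2 s.
2. the lid has gone past its over-centre point and down on to its spring pins (value of joint lid below 0.2 rad).
At the end, for the whole second after the job is handed in: The lid is shut, held by its catch and at rest (lid angle under 0.05 rad; unlatched it stands above 0.06), and the cover lies flat in its seat on the rotor (centre within 8 mm, tilt under 0.06 rad, underside at the height of the ledge, -4 to +3.5 mm) (horizontal distance between rotor_cover and rotor_seat below 0.008 m and z of rotor_cover in the frame of centrifuge between 0.094 and 0.1015 m and angle between rotor_cover's own z axis and vertical below 0.06 rad and value of joint lid below 0.05 rad and velocity of joint lid between -0.05 and 0.05 rad/s); the robot touches nothing.
It fails at once if the robot pushes on the centrifuge or its lid with more than 22 N (contact force between any of the fingers, the arm and centrifuge above 22 N).
It fails at once if the orange tube rack is moved more than 20 mm or tipped (distance of tube_rack from where it was at the start of the episode above 0.02 m or angle between tube_rack's own z axis and vertical above 0.2 rad).
It fails at once if the amber bottle is moved more than 20 mm or tipped (distance of reagent_bottle from where it was at the start of the episode above 0.02 m or angle between reagent_bottle's own z axis and vertical above 0.2 rad).
It fails at once if the blue tip box is moved more than 20 mm or tipped (distance of tip_box from where it was at the start of the episode above 0.02 m or angle between tip_box's own z axis and vertical above 0.2 rad).
It also fails if it takes over 67 s, if anything falls off the work surface, if the arm or the gripper's body presses on something with over 40 N, if the wrist force passes 120 N, or if a joint passes its speed limit or range.

## Working session

There is one attempt and no reset: what is moved stays moved. The work goes in short steps, each a Python script; the robot and the scene stay as the last script left them, time stands still between calls to the robot, and variables do not carry over. Pictures are saved under pics/ and viewed, about 8 in all and at most 12, crops included, and the job is handed in when it is done.

```bash
mkdir -p pics
cat > h.py <<'E'
from bench import *
import numpy as np, cv2
from scipy.spatial.transform import Rotation as R
def pts(s):
    h,w=s["range_z"].shape; f=h/2/np.tan(np.radians(s["fov_y"])/2)
    v,u=np.mgrid[0:h,0:w]; z=s["range_z"]
    p=np.stack([(u-s["cx"])/f*z,-(v-s["cy"])/f*z,-z],-1)
    o=np.array(s["orientation"])
    Rm=R.from_rotvec(o).as_matrix() if o.size==3 else o
    return p@Rm.T+np.array(s["origin"])
def save(s,n): cv2.imwrite("pics/"+n,s["img"][:,:,::-1])
E
python3 - <<'E'
from h import *
import pickle
for n in("scene","top"):
    s=snapshot(n); save(s,n+"0.png"); pickle.dump(s,open(n+"0.pkl","wb"))
    print(n,{k:v for k,v in s.items() if k not in("img","range_z")})
print(get_time(),get_orientation(),get_finger_gap())
E
```

```text
scene {'fov_y': 52.08695819861108, 'cx': 318.3873682103355, 'cy': 196.87628345776344, 'origin': array([1.08681829, 0.20737855, 1.27170391]), 'orientation': array([0.33712184, 0.60062014, 2.04455311])}
top {'fov_y': 52.15057424967173, 'cx': 321.3444228916459, 'cy': 207.85278122103182, 'origin': array([ 0.20746961, -0.14746612,  1.5483044 ]), 'orientation': array([ 0.16232069, -0.16960724, -1.56340515])}
0.1 [ 0.36216228  1.54046905 -0.36360506] 0.09327366209943906
```

View pics/scene0.png

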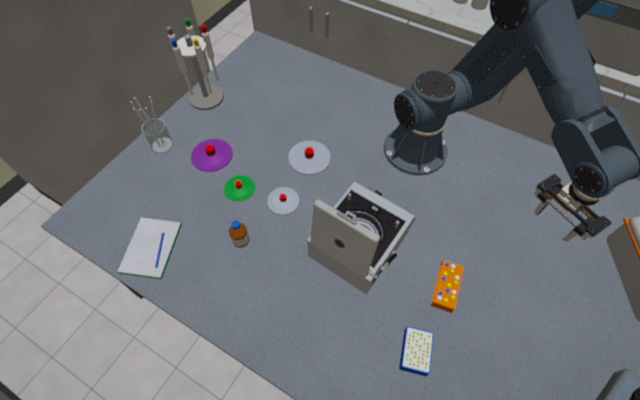

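View pics/top0.png

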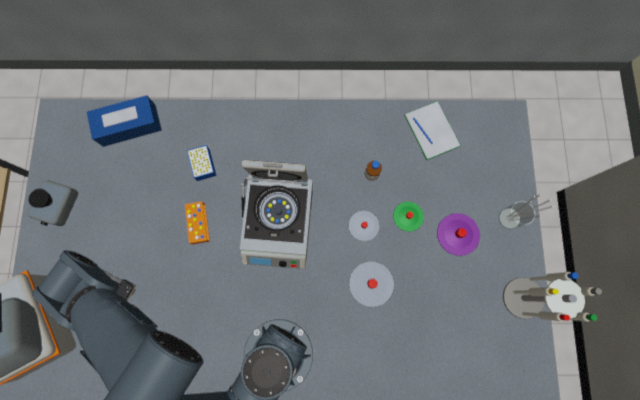

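The scene contains four covers that could be confused. In the top view they are small silver (364,225), large silver (372,284), green (408,216) and purple (460,234). In the scene view the small silver one is at (283,200) and the large one at (309,157). The smaller silver is the right one. The centrifuge is at about (277,215) in the top view, lid up at the far side.

Run:
```python
from h import *
import pickle
for n,(u,v),(uc,vc) in(("top",(364,225),(277,212)),("scene",(283,199),(360,232))):
    s=pickle.load(open(n+"0.pkl","rb")); P=pts(s); im=s["img"].astype(int)
    red=(im[...,0]>150)&(im[...,1]<90)&(im[...,2]<90)
    w=np.zeros(red.shape,bool); w[v-12:v+12,u-12:u+12]=1
    k=P[red&w]; print(n,"knob",len(k),np.median(k,0),k[:,2].max())
    w[:]=0; w[v-25:v+25,u-25:u+25]=1
    sil=w&(im.min(-1)>125)&(P[...,2]>-.01)&(P[...,2]<.03)
    q=P[sil][:,:2].astype(np.float32); print("disc",len(q),cv2.minEnclosingCircle(q),np.median(P[sil],0))
    # large one
    # housing top points z 0.125..0.152
    w[:]=0; w[vc-65:vc+65,uc-55:uc+65]=1
    hs=w&(P[...,2]>.125)&(P[...,2]<.139)
    q=P[hs][:,:2].astype(np.float32); r=cv2.minAreaRect(q); print("housing",len(q),r,np.median(P[hs][:,2]))
    rm=w&(P[...,2]>.141)&(P[...,2]<.152); print("rim pts",rm.sum(),np.median(P[rm],0))
    sc=5 if n=="top" else 4
    c=s["img"][vc-60:vc+60,uc-60:uc+110,::-1]; cv2.imwrite("pics/c_%s.png"%n,cv2.resize(c,None,fx=4.5,fy=4.5,interpolation=cv2.INTER_CUBIC))
    zz=P[...,2]; print(np.histogram(zz[w],bins=np.arange(0,.4,.02))[0])
```

```text
top knob 24 [ 0.46946757 -0.31502578  0.03541629] 0.04099472562429107
disc 721 ((0.47168248891830444, -0.31734123826026917), 0.06159143149852753) [ 0.46831357 -0.3153967   0.00633004]
housing 1556 ((0.4917786717414856, 0.01201319694519043), (0.24404247105121613, 0.2705991268157959), 85.62828063964844) 0.13223291582588137
rim pts 1677 [0.46897031 0.00625604 0.14511306]
[4296   16   76  451  957  792 1690 1861   74   58   49   43   54   58
   68   67  147  442    0]
scene knob 24 [ 0.47159104 -0.31623938  0.03709234] 0.04160437683232443
disc 668 ((0.4681475758552551, -0.3204438388347626), 0.06284341961145401) [ 0.47512684 -0.3140365   0.00758469]
housing 1117 ((0.4888197183609009, 0.011688485741615295), (0.24821728467941284, 0.2741234600543976), 85.47251892089844) 0.13304231908831654
rim pts 1420 [0.43989832 0.04800298 0.14561784]
[5473  196  200  209  354  489 1201 1571  270  226  237  252  264  270
  286  299  352  606    0]
```

View pics/c_top.png

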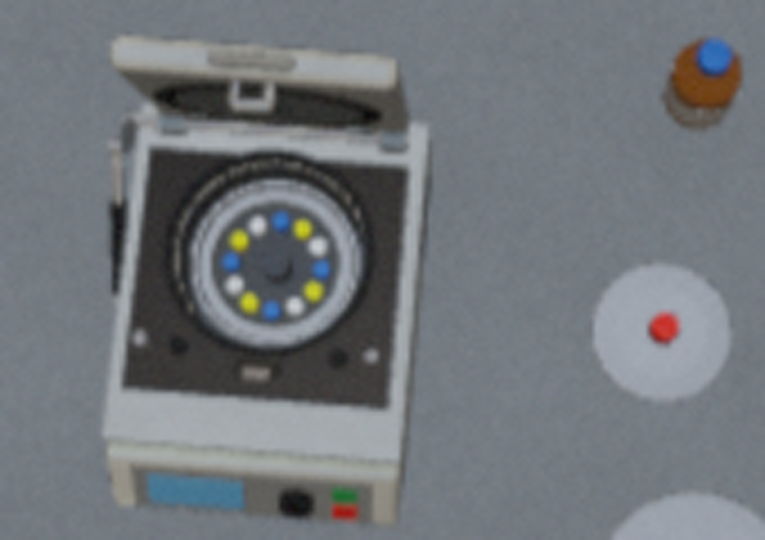

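The crop confirms the choice: the small silver disc with a red knob at crop (662,328), about 60 mm in radius. The lid pins show as silver spots at crop (140,338) and (371,356). Next I'll fit the centrifuge pose.

Run:
```python
from h import *
import pickle
from scipy.optimize import least_squares
s=pickle.load(open("top0.pkl","rb")); P=pts(s); o=np.array(s["origin"])
def ray(u,v,z):
    d=cv2.remap(P.astype(np.float32),np.float32([[u]]),np.float32([[v]]),cv2.INTER_NEAREST)[0,0]-o
    f=200/np.tan(np.radians(s["fov_y"])/2)
    d=R.from_rotvec(s["orientation"]).apply([(u-s["cx"])/f,-(v-s["cy"])/f,-1]); return o+d*(z-o[2])/d[2]
a=ray(217+140/4.5-.5,152+338/4.5-.5,.176);b=ray(217+371/4.5-.5,152+356/4.5-.5,.176)
d=a-b; yaw=np.arctan2(-d[0],d[1]); print("pins",a,b,np.linalg.norm(d),"yaw",np.degrees(yaw))
print("origin from pins",(a+b)[:2]/2+.06*np.array([np.cos(yaw),np.sin(yaw)]))
for n in("top","scene"):
    s=pickle.load(open(n+"0.pkl","rb")); P=pts(s); im=s["img"].astype(int)
    D=np.hypot(P[...,0]-.51,P[...,1]-.01)
    q=P[(D<.085)&(P[...,2]>.090)&(P[...,2]<.108)&(im.min(-1)>90)]
    f=least_squares(lambda p:np.hypot(q[:,0]-p[0],q[:,1]-p[1])-p[2],[.51,.01,.06],loss="soft_l1",f_scale=.003)
    print(n,"ring",len(q),f.x,"z",np.median(q[:,2])); rr=np.hypot(*(q[:,:2]-f.x[:2]).T); print(np.percentile(rr,[2,25,75,98]), [np.sum((np.arctan2(q[:,1]-f.x[1],q[:,0]-f.x[0])//(np.pi/4))==k) for k in range(-4,4)])
    # rim top
    q=P[(D<.095)&(P[...,2]>.1455)&(P[...,2]<.150)]; 
    if len(q)>20:
        f=least_squares(lambda p:np.hypot(q[:,0]-p[0],q[:,1]-p[1])-p[2],[.51,.01,.08],loss="soft_l1",f_scale=.003); print("rim",len(q),f.x)
    # lid: points z>.22
    q=P[(P[...,2]>.2)&(P[...,2]<.36)&(np.abs(P[...,0]-.6)<.1)&(np.abs(P[...,1])<.14)]; 
    print("lid",len(q),np.percentile(q,[1,50,99],axis=0).round(3).tolist()); 
    t=q[q[:,2]>.335]; print("lid top rect",cv2.minAreaRect(t[:,:2].astype(np.float32)),t[:,2].max())
```

```text
pins [0.43642714 0.09671988 0.176     ] [ 0.42290904 -0.07782332  0.176     ] 0.1750658991527137 yaw -4.4286290886668045
origin from pins [0.48948895 0.00481525]
top ring 457 [0.51106345 0.00364217 0.05891005] z 0.09819394479825627
[0.03583095 0.05456603 0.06385492 0.06708865] [np.int64(56), np.int64(53), np.int64(52), np.int64(58), np.int64(73), np.int64(55), np.int64(54), np.int64(56)]
rim 296 [0.50854463 0.00562049 0.08359668]
lid 928 [[0.572, -0.103, 0.203], [0.597, -0.008, 0.339], [0.616, 0.092, 0.353]]
lid top rect ((0.5920315980911255, -0.0028087422251701355), (0.199001744389534, 0.04275127127766609), 85.2568588256836) 0.35609198132852415
scene ring 133 [ 0.54564257 -0.00078379  0.09635094] z 0.09944389988729485
[0.08722706 0.09211107 0.09980606 0.10757547] [np.int64(51), np.int64(0), np.int64(0), np.int64(0), np.int64(0), np.int64(0), np.int64(0), np.int64(82)]
rim 281 [0.51244399 0.00676098 0.08688983]
lid 2566 [[0.576, -0.1, 0.202], [0.616, 0.001, 0.298], [0.632, 0.093, 0.352]]
lid top rect ((0.5920922160148621, -0.0035749301314353943), (0.19779138267040253, 0.042320188134908676), 85.50814056396484) 0.35542335861757723
```

```bash
cat >> h.py <<'E'
YAW=np.radians(-4.45); O=np.array([.4895,.005]); SEAT=np.array([.5102,.0035])
def down(jaw):  # jaw = angle of tool y axis in world, rad
    x=np.array([0,0,-1.]); y=np.array([np.cos(jaw),np.sin(jaw),0]); return R.from_matrix(np.stack([x,y,np.cross(x,y)],1)).as_rotvec()
def mw(x,y,z): # machine -> world
    c,s=np.cos(YAW),np.sin(YAW); return np.array([O[0]+c*x-s*y,O[1]+s*x+c*y,z])
JY=YAW+np.pi/2
def st(*a): print(*a,"t",round(get_time(),2),"p",np.round(get_eef_pos(),4),"F",np.round(get_force(),2),"gap",round(get_finger_gap(),4))
E
python3 - <<'E'
from h import *
print(R.from_rotvec(get_orientation()).as_matrix().round(2).tolist())
q0=get_qpos(); K=[.4705,-.3156]
for p in([.3,-.15,.45],[*K,.1],[*SEAT,.119],mw(.16,0,.32),mw(-.072,0,.2)):
  for nm,j in(("y+",JY),("y-",JY+np.pi),("x+",YAW),("x-",YAW+np.pi)):
    q=inverse_kinematics(p,down(j)); print(nm,None if q is None else np.round(q,2))
E
```

```text
[[-0.0, 0.45, 0.89], [-0.0, 0.89, -0.45], [-1.0, -0.0, -0.0]]
y+ [-0.6  -0.22  1.73  0.    1.63 -2.1 ]
y- [-0.6  -0.22  1.73 -0.    1.63  1.05]
x+ [-0.6  -0.22  1.73  0.    1.63 -0.53]
x- [-0.6  -0.22  1.73 -0.    1.63  2.62]
y+ [-0.67  0.54  1.71  0.    0.89 -2.17]
y- [-0.67  0.54  1.71 -0.    0.89  0.98]
x+ [-0.67  0.54  1.71 -0.    0.89 -0.6 ]
x- [-0.67  0.54  1.71 -0.    0.89  2.55]
y+ [-0.08  0.42  1.85 -0.    0.87 -1.58]
y- [-0.08  0.42  1.85 -0.    0.87  1.56]
x+ [-0.08  0.42  1.85  0.    0.87 -0.01]
x- None
y+ [-0.08  0.47  1.25  0.    1.42 -1.58]
y- [-0.08  0.47  1.25 -0.    1.42  1.57]
x+ [-0.08  0.47  1.25  0.    1.42 -0.01]
x- None
y+ [-0.09  0.14  2.   -0.    1.   -1.58]
y- [-0.09  0.14  2.   -0.    1.    1.56]
x+ [-0.09  0.14  2.    0.    1.   -0.01]
x- None
```

Run:
```python
from h import *
K=[.4705,-.3156]; dx=down(YAW); dy=down(JY+np.pi)
reach([.25,.40,.46],get_orientation()); reach([.33,-.18,.42],dx); reach([*K,.09],dx)
st("above")
print(movel([*K,.022],feed=.1,f_stop=6)); st("down")
clamp(4); st("sq1"); gripper_open()
movel([*K,.06]); movel([*K,.06],dy); print(movel([*K,.022],feed=.1,f_stop=6)); clamp(15); st("grip")
movel([*K,.25]); wait(.2); st("lift")
for n in("scene","top"):
    import pickle; s=snapshot(n); pickle.dump(s,open(n+"1.pkl","wb")); save(s,n+"1.png")
    c=s["img"][150:280,190:410] if n=="top" else s["img"][120:270,220:440]
    cv2.imwrite("pics/lift_%s.png"%n,cv2.resize(c[:,:,::-1],None,fx=3.5,fy=3.5))
```

```text
above t 4.62 p [ 0.471  -0.3158  0.0912] F [ 0.03 -0.19 -0.92] gap 0.0931
False
down t 5.45 p [ 0.4708 -0.3158  0.0225] F [0.8  0.13 0.27] gap 0.093
sq1 t 6.53 p [ 0.4705 -0.3156  0.022 ] F [0.06 0.1  0.94] gap 0.0236
False
grip t 11.44 p [ 0.4705 -0.3156  0.022 ] F [-0.06 -0.57 -0.48] gap 0.0238
lift t 13.31 p [ 0.4704 -0.3155  0.2496] F [-0.17  0.55 -0.96] gap 0.0239
```

View pics/lift_scene.png

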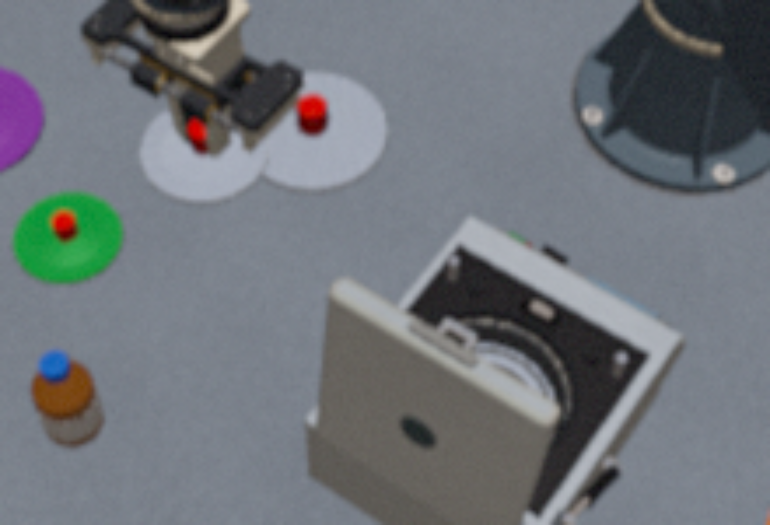

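The lift view shows the cover held level at crop (200,150), with the lid at (430,400) still open. Now I'll carry it to the seat.

Run:
```python
from h import *
dy=down(JY+np.pi)
movel([.44,-.2,.25],dy,feed=.25); movel([*SEAT,.25],dy,feed=.2); movel([*SEAT,.140],feed=.1)
wait(.2); st("pre")
print(movel([*SEAT,.117],feed=.02,f_stop=4)); st("contact")
```

```text
pre t 16.71 p [0.5104 0.0035 0.1404] F [ 0.43  0.33 -1.76] gap 0.0239
True
contact t 17.63 p [0.5101 0.0035 0.1198] F [-0.47 -0.3   5.17] gap 0.024
```

Run:
```python
from h import *
import pickle
gripper_open(); st("open"); movel([*SEAT,.26],feed=.2); reach([.36,-.12,.42],down(JY+np.pi)); st("back")
s=snapshot("top"); P=pts(s); im=s["img"].astype(int)
D=np.hypot(P[...,0]-SEAT[0],P[...,1]-SEAT[1])
red=(im[...,0]>150)&(im[...,1]<90)&(im[...,2]<90)&(D<.05); k=P[red]; print("knob",len(k),k.mean(0),np.median(k[:,2]))
m=(D<.057)&(D>.022)&(P[...,2]>.08)&(P[...,2]<.125); q=P[m]
A=np.c_[q[:,:2]-SEAT,np.ones(len(q))]; c=np.linalg.lstsq(A,q[:,2],rcond=None)[0]; print("plane slope",c[:2],"z",c[2],len(q))
c=s["img"][150:280,210:340,::-1]; cv2.imwrite("pics/seated.png",cv2.resize(c,None,fx=4,fy=4,interpolation=cv2.INTER_CUBIC))
```

```text
open t 18.82 p [0.5096 0.0035 0.1194] F [-0.32 -0.19  0.36] gap 0.0929
back t 20.66 p [ 0.3604 -0.1197  0.4189] F [-0.82  0.72 -0.41] gap 0.0929
knob 12 [0.51188736 0.00947907 0.13330192] 0.13322268881386945
plane slope [-0.00576652 -0.02431942] z 0.10545955836799603 293
```

View pics/seated.png

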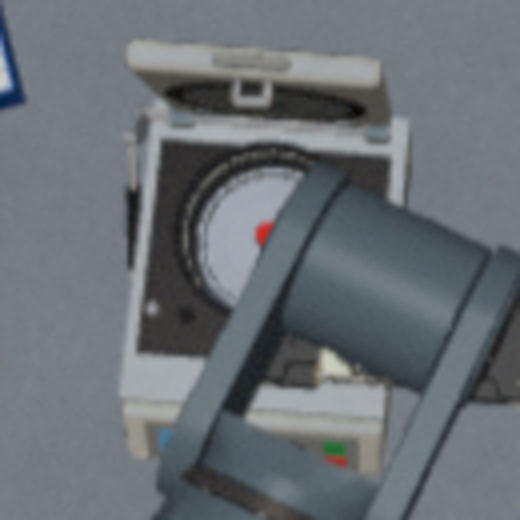

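The crop shows the bright disc sitting inside the rotor lip, knob at (265,235). The arm hides part of it, but the contact height (underside 0.0978) and the plane fit both say seated. Now the lid.

```bash
cat > lid.py <<'E'
from h import *
dy=down(JY+np.pi)
def c(th,r=.185): return np.array([.118-r*np.cos(th)+.028*np.sin(th), .142+r*np.sin(th)+.028*np.cos(th)])
if __name__=="__main__":
    clamp(10); reach(mw(0,0,.48),dy); reach(mw(.19,0,.48),dy)
    c0=c(1.45); z0=c0[1]+.008
    movel(mw(.17,0,z0),dy,feed=.2); wait(.2); st("behind")
    hit=movel(mw(.115,0,z0),feed=.025,f_stop=2.5); p=get_eef_pos()
    x=np.cos(YAW)*(p[0]-O[0])+np.sin(YAW)*(p[1]-O[1]); w=x-c0[0]; st("hit",hit,"w",w)
    if hit and -.005<w<.025:
        w=max(w,.004)
        for th in np.arange(1.40,.44,-.12):
            e=c(th); s=movel(mw(e[0]+w,0,e[1]+.008),feed=.08,f_stop=11); st(round(th,2),s)
            if s: break
        st("end")
E
python3 lid.py
```

```text
behind t 24.8 p [ 0.6593 -0.0082  0.3381] F [0.45 0.19 0.04] gap 0.001
hit True w 0.009555361999773762 t 26.21 p [ 0.6222 -0.0053  0.3371] F [ 4.22 -0.09  0.85] gap 0.0009
1.4 False t 26.47 p [ 0.6133 -0.0046  0.3373] F [5.11 0.38 0.34] gap 0.0004
1.28 False t 26.9 p [ 0.5911 -0.0029  0.3355] F [ 4.73 -0.11  2.12] gap 0.0006
1.16 False t 27.33 p [ 0.569  -0.0012  0.331 ] F [ 3.54 -0.61  4.04] gap 0.0007
1.04 False t 27.77 p [5.476e-01 5.000e-04 3.238e-01] F [2.65 0.74 3.29] gap 0.0003
0.92 False t 28.2 p [0.5273 0.002  0.3141] F [ 0.98 -0.01  1.56] gap 0.0004
0.8 False t 28.63 p [0.5083 0.0035 0.3022] F [0.5  0.62 1.36] gap 0.0003
0.68 False t 29.07 p [0.491  0.0048 0.2882] F [ 0.64 -0.68  0.17] gap 0.0002
0.56 False t 29.5 p [0.4755 0.0061 0.2723] F [ 0.34  0.38 -0.18] gap 0.0005
end t 29.5 p [0.4755 0.0061 0.2723] F [ 0.34  0.38 -0.18] gap 0.0005
```

```bash
cat > ang.py <<'E'
from h import *
def ang():
    out=[]
    for n in("scene","top"):
        P=pts(snapshot(n)).reshape(-1,3); d=P[:,:2]-O; x=d@[np.cos(YAW),np.sin(YAW)]; y=d@[-np.sin(YAW),np.cos(YAW)]
        m=(x>-.06)&(x<.09)&(abs(y)<.09)&(P[:,2]>.155)&(P[:,2]<.24)
        if m.sum()<60: out.append(None); continue
        from numpy.polynomial.polynomial import polyfit
        # robust line z(x)
        l=cv2.fitLine(np.c_[x[m],P[m,2]].astype(np.float32),cv2.DIST_HUBER,0,.001,.001).ravel(); out.append((int(m.sum()),round(float(-l[1]/l[0]),4),round(float(l[3]+l[1]/l[0]*(-.05-l[2])),4)))
    return out
E
python3 - <<'E'
from lid import *; from ang import ang
for th in(.44,.36):
    e=c(th); s=movel(mw(e[0]+.0096,0,e[1]+.008),feed=.08,f_stop=8); st(th,s)
movel(mw(-.072,0,.27),dy); wait(.2); st(); print(ang())
s=snapshot("scene"); c=s["img"][140:310,260:450,::-1]; cv2.imwrite("pics/down.png",cv2.resize(c,None,fx=3,fy=3))
E
```

```text
0.44 False t 29.93 p [0.462  0.0072 0.2544] F [-0.67 -0.68  0.58] gap 0.0004
0.36 False t 30.27 p [0.454  0.0078 0.2415] F [-1.27  0.21  0.21] gap 0.0006
t 30.93 p [0.418  0.0105 0.2695] F [ 0.52 -0.29 -0.28] gap 0.0001
[(2705, 0.1074, 0.189), (772, 0.1087, 0.1884)]
```

View pics/down.png

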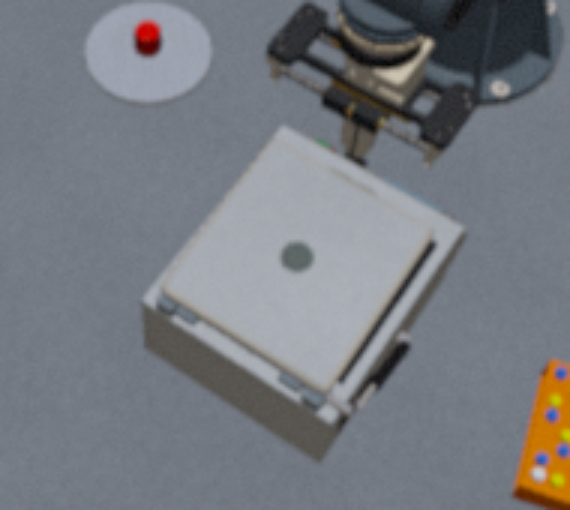

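The lid now rests on its spring pins, with both cameras giving about 0.108 rad. The fingertips are above its front edge at crop (355,155). I'll press in small steps and feel for the click.

```bash
cat > press.py <<'E'
from lid import *; from ang import ang
def fz(n=3):
    v=[]
    for _ in range(n): wait(.01); v.append(get_force()[2])
    return float(np.mean(v))
def press(zstart,fmax=17,drop=2.0,zclick=.1875):
    movel(mw(-.072,0,zstart),dy,feed=.08); wait(.2); b=fz(8); z=zstart; mx=0; log=[]; why="depth"
    while z>.164:
        z-=.0005; g=movel(mw(-.072,0,z),feed=.01,f_stop=5); f=fz()-b; log.append((round(get_eef_pos()[2]*1e3,1),round(f,1))); mx=max(mx,f)
        if f>fmax or g: why="force"; break
        if z<zclick and f<mx-drop: why="drop"; break
    print(why,"max",mx); print(log); return z,b
if __name__=="__main__":
    z,b=press(.203); st()
    for d in(.001,.003,.006): movel(mw(-.072,0,z+d),feed=.03); print("lift",d,round(fz(4)-b,2))
    movel(mw(-.072,0,.24),feed=.1); wait(.2); print(ang()); st()
E
python3 press.py
```

```text
drop max 5.118266233108365
[(np.float64(202.5), 0.4), (np.float64(202.0), 0.7), (np.float64(201.5), 0.4), (np.float64(201.0), -0.0), (np.float64(200.5), 0.2), (np.float64(200.0), 0.2), (np.float64(199.5), 0.2), (np.float64(199.0), 1.0), (np.float64(198.5), 0.8), (np.float64(198.0), 1.4), (np.float64(197.5), 1.5), (np.float64(197.0), 2.4), (np.float64(196.5), 2.3), (np.float64(196.0), 3.1), (np.float64(195.5), 3.2), (np.float64(195.0), 4.0), (np.float64(194.5), 3.3), (np.float64(194.0), 3.9), (np.float64(193.5), 3.7), (np.float64(193.0), 4.0), (np.float64(192.5), 3.8), (np.float64(192.0), 4.3), (np.float64(191.5), 3.4), (np.float64(191.0), 4.2), (np.float64(190.5), 4.5), (np.float64(190.0), 3.9), (np.float64(189.5), 3.7), (np.float64(189.0), 4.8), (np.float64(188.5), 4.9), (np.float64(188.0), 5.1), (np.float64(187.5), 5.0), (np.float64(187.0), 5.1), (np.float64(186.5), 4.9), (np.float64(186.0), 4.3), (np.float64(185.5), 4.6), (np.float64(185.0), 3.4), (np.float64(184.5), 1.7)]
t 42.51 p [0.4179 0.0106 0.1845] F [-1.52  0.16  1.35] gap 0.0004
lift 0.001 0.2
lift 0.003 0.48
lift 0.006 0.49
[(2574, 0.032, 0.1763), (856, 0.0334, 0.1756)]
t 44.3 p [0.4176 0.0106 0.2396] F [-0.31 -0.93 -0.18] gap 0.0003
```

Run:
```python
from lid import *; from ang import ang
movel(mw(-.10,0,.33),dy); wait(.5); print(ang()); st()
save(snapshot("scene"),"end.png"); close_job()
```

```text
[(2576, 0.0314, 0.1763), (1101, 0.0307, 0.1751)]
t 45.67 p [0.3898 0.0128 0.3299] F [-0.38  0.54 -0.37] gap 0.0004
the job is handed in; nothing more can be done
```

View pics/end.png

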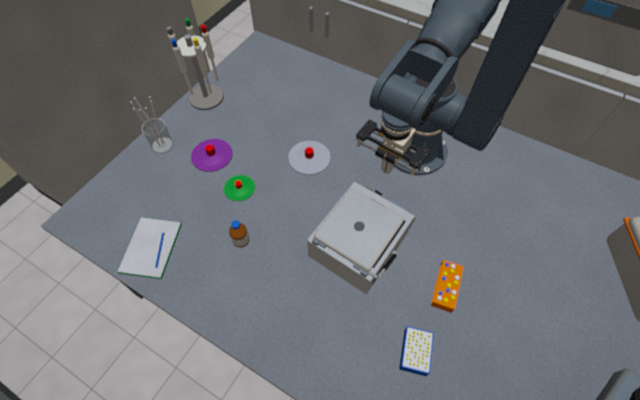

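The job is handed in at about 46 s: the cover is on the rotor and the lid is shut, held by its catch. In the last picture the lid is flat at (360,226). The rack (448,285), bottle (239,234) and tip box (417,350) look to be where they started.

- **Cover:** I centred the small silver cover with two crossed squeezes, then lowered it until it touched at an underside height of 0.0978 m (seat 0.098 m). I let go with the lid still open.
- **Lid swing:** I pushed it over from behind, and the highest force reading at the steps was about 5 N. It dropped on to its spring pins at 0.108 rad.
- **Click:** I pressed the front edge in 0.5 mm steps. The force rose to 5.1 N, then fell to 1.7 N at the click. When I lifted the hand, the lid stayed down.
- **Last lid check:** both cameras gave 0.031 rad, twice about a second apart (latched is under 0.05, unlatched above 0.06).

**Less certain:**
- After release, the arm hid about half the cover in the camera. The plane fitted to the visible part showed 0.025 rad of tilt (limit 0.06).
- The few visible knob pixels lay about 6 mm off to one side. I put that down to the arm covering the knob, because the touch height matched a seated cover.
- I could not look at the cover again once the lid was shut.

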